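# Third hand at the pressing jig

### The job

Drop the brass stop pin, tapered end down, into the round socket in the jig's sprung carriage and let go of it. Then lay the cork sanding block flat on the jig's bed and press its small end squarely and centrally against the pin until the carriage's pointer stands in the middle of the green band, and finish while still holding the block there with that steady push, so that I can tack a new strip to it. Leave the thread spool, the red tin and the rubber heel piece where they are.

Things in the scene. Friction and masses are not known exactly. Their poses are not given: they have to be found in the camera images.
- jig: Wooden pressing jig, fixed, 230 (x) x 100 (y) x 44 mm; origin under its centre, on the bench. Its x axis is the pushing direction; z up. Its top, 44 mm above the bench, is the flat bed for the block, clear from x = -115 mm to the socket; beside the carriage's slot (36 mm wide, x = -10 to 95 mm) it goes on as rails of the same height.
- carriage (a joint): Travel of the aluminium carriage (52 x 34 mm) in the jig's slot, m, 0 at rest, growing along the jig's +x to 0.040 at its hard end. Its spring resists with 2 N at 0 plus 0.4 N per mm (friction 0.3 N). The pointer is in the green band from 0.010 to 0.030 (6 to 14 N), in its middle at 0.020.
- socket (a point): Centre of the mouth of the carriage's round upright socket, 20 mm wide and 33 mm deep, with a small chamfer; 42 mm above the bench, at x = 10 mm + carriage travel, y = 0 in the jig's frame. It moves with the carriage.
- green_band (a point): Middle of the green band (20 mm long in the jig's x, red at either end) painted on the rail at x = 57 mm, y = -38 mm of the jig, 45 mm above the bench. A thin dark pointer fixed to the carriage lies across that rail 27 mm ahead (+x) of the socket, its top 49 mm above the bench.
- stop_pin: Brass stop pin, loose, standing upright on the bench, 70 mm tall, about 120 g; origin at the centre of its lower end, z up along it. Lower 30 mm: shank 18 mm in diameter, tapering to 13 mm over the last 6 mm. Upper 40 mm: head 26 mm in diameter, to grasp. Fully in, its shoulder rests on the carriage, the origin 30 mm below the socket's mouth.
- cork_block: Pale, slightly uneven cork sanding block, loose, 38 mm (x) x 76 mm (y) x 40 mm (z), about 80 g; origin at the centre of its underside. Grasp it across its 38 mm width; its small ends face its +y and -y, and either may go against the pin.
- machine_front (a point): Foot of the front (towards the robot), about its middle, of the fixed black upright machine behind the jig; the machine is some 200 mm wide in y and 250 mm tall and reaches back from here. Carry things past in front of it, clear of it with the gripper.
- thread_spool: Bystander: wooden spool of pale thread, 42 mm in diameter, 55 mm tall, standing; origin at the centre of its underside. Not to be moved.
- red_tin: Bystander: flat red tin, 63 mm in diameter, 19 mm tall; origin near the centre of its underside. Not to be moved.
- heel_piece: Bystander: black rubber heel piece lying flat, 74 x 74 x 9 mm; origin at the centre of its underside. Not to be moved.
Things that resemble listed ones, but are neither listed nor needed, are in the scene too. What is shaped like the stop_pin but turquoise is not meant. Several things look just like the cork_block: the one meant starts farthest to the robot's left.

How it is judged:
By the outcome, as a careful person would: the job done as asked, in the order asked, and still so for the second after the job is handed in, while the arm keeps its last pose, push and grip.
It also fails if it takes over 54 s, if anything falls off the work surface, if the arm or the gripper's body presses on something with over 40 N, if the wrist force passes 120 N, or if a joint passes its speed limit or range.

### The arm

A 6-joint arm with a two-finger parallel gripper is mounted at the origin on a cart in front of the work surface, level with it; the furniture and walls round the work are solid. World frame = base frame: x ahead of the robot, y to its left, z up, the work surface at z = 0. Lengths are in m, angles in rad, forces in N, time in s.
With the tool pointing down it reaches from about 0.375 to 0.9 m from the base axis. Payload 3.1 kg.
Tool frame: the origin (TCP) lies between the finger pads; the fingertips stand 22 mm ahead of it and the grasp point (between the pads) lies 3 mm ahead of it; z points along the fingers, y is the line along which they close (so a half turn about z gives the same grasp; the last joint's range is limited). The gripper opens to 87 mm and grips with 3 to 60 N. Pads are 19 mm wide; open, the fingers measure 117 mm over their backs; the gripper's body (75 mm by 190 mm) begins 51 mm behind the grasp point.
Start: joints at [1.01, 0.527, 1.433, -0, 1.181, -0.178], TCP at [0.233, 0.58, 0.245] pointing down, gripper open.
Joint ranges: [-3.08, 3.08], [-0.75, 2.2], [0.22, 2.44], [-1.43, 4.57], [0, 2.65], [-2.85, 2.85]. Speed limits (rad/s): [2.79, 2.79, 3.14, 3.14, 3.14, 3.14].

### API

Orientations are given as a unit quaternion [x, y, z, w].
In Python, from rig import robot gives the robot as it stands.
- The arm moves only by the tool move_arm, never from a script. Its argument "series" is text: rows parted by semicolons, each of 6 numbers parted by spaces: the shift along the tool's x, y, z in mm, then the turn, a rotation vector about the tool's x, y, z in degrees. In form: dx dy dz ax ay az; .... A call has 1 to 8 rows; each row is the pose to reach, as a shift and turn from the pose commanded when the call began, along the tool's axes at that moment; what a row does not reach only later rows make up. A row lasts 1/12 s, in which the tool goes at most 41.7 mm and 7.16 degrees, less where a joint would pass 70% of its speed; a pose out of reach is approached as far as the arm can. A call with a gripper value outside its range is refused whole. "jaw" is the opening, from 0 (shut) to 1 (fully open), set as the call begins (left out, the last holds). The fingers move at their own pace and stop on an object; "newtons" is the grip in N (left out, the last holds). Time passes only in rows, so rows that repeat a pose let the fingers close. It gives the time, the measured TCP pose, the force, the opening and the grip force at its end, in the units of the state.
- robot.get_obs(): the state, without advancing time (a new reading comes with each control period).
- robot.camera(name): name is "side" or "top"; returns a dict with "img" (400x640x3 uint8, red, green, blue), "mtx" (3x3 intrinsics, pixels), "world_to_cam" (4x4, takes a point from world to camera coordinates). Camera axes: x right, y down, z forward; pixel columns grow to the right and rows downward; lengths in m; the calibration is good to about 2 mm. A picture is of the moment at which its call begins. There is no depth.
- robot.hand_in(): hands the job in; it is judged then, once.
Trained networks look in a picture, given as the dict that the camera call returned (one of the last four; its "shot" number tells which), for a name from the list of things; names that differ only in an ending like _2 or _b are one class to them, and where a whole thing is asked for, a point or a joint stands for the part that bears it (a point fixed in the world has none). Each returns a list of dicts, best first, with "p" (0 to 1); they miss things now and then, are a little off and sometimes report something else, mostly with a low value. They report only what shows in the picture. A call takes as long as a camera call. They do not tell look-alikes from the thing itself.
- robot.search_frame(picture, thing): "xyz" ([x, y, z] in m, in world coordinates, good to about 4 mm: the middle of the surface that is visible of it).
- robot.tip_of(picture, thing): "xyz" ([x, y, z] in m, in world coordinates, good to about 4 mm: a listed point, or the origin of a listed thing).
The state is a dict: "time": time; "q": joint angles; "joint_velocities": joint speeds; "joint_torque": joint torques, N m; "position": TCP position; "tool_rot": TCP orientation; "ft_force": force on the tool from outside, world axes, zero at the start; "moment": the same for the moment, N m; "grip_width": finger opening in m; "grip_force": force on a finger pad.
Only numpy, scipy, OpenCV 4.12 (cv2) and the standard library are available. Lean on these libraries where they do the work, as an engineer would, in place of code of your own. Each camera call takes 0.05 s, during which the arm holds its last target. There are 200 camera calls.

## Working session

There is one attempt and no reset: what is moved stays moved. The work goes in short steps, Python scripts to look and compute and a tool call to move; the robot and the scene stay as the last step left them, time stands still between calls to the robot, and variables do not carry over. Pictures are saved under pics/ and viewed, at most 10 in all, crops included, and the job is handed in when it is done.

Besides the shell and the picture viewer there is one more tool, called after "Request:" in YAML: its name, and indented under it one key for each argument. move_arm: Moves the arm, as the interface text tells. Its arguments: {"type":"object","properties":{"series":{"type":"string"},"jaw":{"type":"number"},"newtons":{"type":"number"}},"required":["series"]}

```bash
mkdir -p pics; cat > h.py <<'E'
import numpy as np, cv2
from scipy.spatial.transform import Rotation as R
from rig import robot
def shot(n,f=None):
    p=robot.camera(n)
    if f: cv2.imwrite('pics/'+f,p['img'][:,:,::-1])
    return p
def px(p,X):
    c=p['world_to_cam']@np.r_[X,1]; u=p['mtx']@c[:3]; return (u[:2]/u[2]).round(0)
def ray(p,uv,z):
    T=p['world_to_cam'];Rm=T[:3,:3];o=-Rm.T@T[:3,3];d=Rm.T@np.linalg.inv(p['mtx'])@np.r_[uv,1]
    return o+d*(z-o[2])/d[2]
E
python3 - <<'E'
from h import *
np.set_printoptions(precision=4,suppress=True)
for n in('top','side'):
    p=shot(n,n+'0.png')
    for t in['jig','socket','green_band','stop_pin','cork_block','machine_front','thread_spool','red_tin','heel_piece']:
        for d in robot.tip_of(p,t)[:5]: print(n,t,round(d['p'],2),np.array(d['xyz']),px(p,d['xyz']))
o=robot.get_obs();print(o['time'],o['position'],o['tool_rot'],R.from_quat(o['tool_rot']).as_matrix())
a,b=cv2.imread('pics/top0.png'),cv2.imread('pics/side0.png')
E
```

```text
top jig 0.8 [ 0.4398 -0.2024 -0.0006] [379. 236.]
top jig 0.7 [ 0.4944  0.2389 -0.0003] [221. 212.]
top socket 0.73 [ 0.4426 -0.2102  0.043 ] [385. 234.]
top green_band 0.8 [ 0.4082 -0.2612  0.0464] [405. 248.]
top stop_pin 0.52 [0.509  0.1804 0.0006] [242. 207.]
top stop_pin 0.43 [ 0.495   0.2378 -0.0021] [222. 212.]
top stop_pin 0.38 [ 0.4433 -0.2129  0.0442] [386. 234.]
top cork_block 0.88 [ 0.4883  0.0908 -0.0026] [274. 216.]
top cork_block 0.8 [ 0.3099 -0.1668 -0.0004] [366. 284.]
top machine_front 0.57 [ 0.6192 -0.1289  0.0001] [354. 172.]
top thread_spool 0.84 [ 0.6391 -0.364   0.0014] [437. 167.]
top thread_spool 0.33 [ 0.4438 -0.2105  0.0421] [385. 234.]
top red_tin 0.67 [ 0.6961  0.1734 -0.0015] [249. 142.]
top red_tin 0.66 [0.4987 0.2376 0.0027] [221. 210.]
top heel_piece 0.82 [0.6956 0.044  0.0033] [294. 143.]
side jig 0.59 [ 0.4409 -0.1965  0.0017] [343. 183.]
side socket 0.69 [ 0.4416 -0.2092  0.0421] [343. 171.]
side socket 0.41 [ 0.6444 -0.3673  0.0016] [285. 154.]
side green_band 0.56 [ 0.4062 -0.263   0.0409] [352. 162.]
side stop_pin 0.72 [ 0.4932  0.2379 -0.0039] [330. 291.]
side stop_pin 0.71 [0.5094 0.181  0.0036] [324. 272.]
side cork_block 0.7 [ 0.4824  0.0888 -0.0006] [333. 247.]
side machine_front 0.31 [ 0.4077 -0.26    0.0437] [352. 162.]
side thread_spool 0.52 [ 0.6436 -0.3689 -0.0003] [285. 154.]
side thread_spool 0.21 [ 0.4058 -0.261   0.0445] [352. 161.]
side red_tin 0.68 [ 0.6951  0.1792 -0.0011] [255. 273.]
side heel_piece 0.7 [0.6998 0.0427 0.0014] [258. 236.]
1.0 [0.2334 0.5798 0.2446] [0.1902 0.9817 0.     0.    ] [[-0.9276  0.3735  0.    ]
 [ 0.3735  0.9276  0.    ]
 [-0.      0.     -1.    ]]
```

View pics/top0.png

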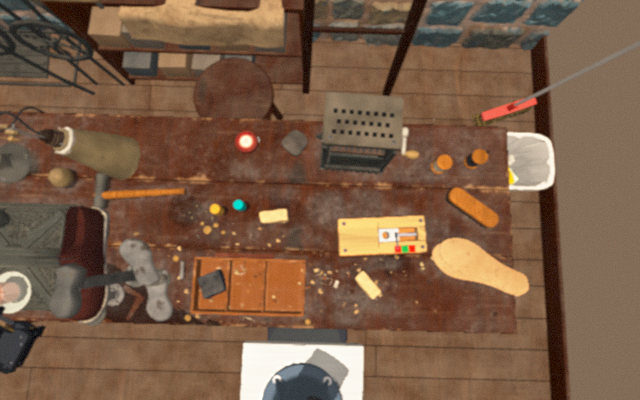

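View pics/side0.png

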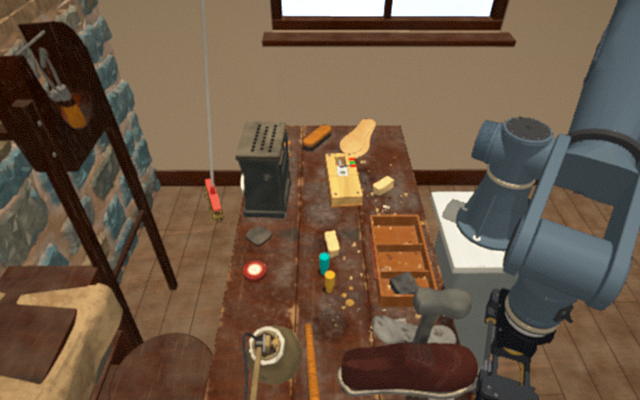

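View crop.

The brass pin is at top (216,210), with the turquoise lookalike at (240,205). Cork blocks are at (274,216) and (367,284), and the left one, y≈0.09, is the one meant. The jig is at (381,236) with its +x pointing image-right. Next I'll take a close crop and measure angles.

```bash
python3 - <<'E'
from h import *
np.set_printoptions(precision=4,suppress=True)
p=shot('top');im=p['img'][:,:,::-1]
a=cv2.resize(im[190:260,200:300],None,fx=7,fy=7,interpolation=cv2.INTER_CUBIC)[:,:]
b=cv2.resize(im[205:265,330:430],None,fx=7,fy=7,interpolation=cv2.INTER_CUBIC)[:,:]
a=a[:300];b=b[40:340]
cv2.imwrite('pics/c1.png',np.vstack([a,b]))
hsv=cv2.cvtColor(im,cv2.COLOR_BGR2HSV)
def rect(x0,y0,x1,y1,z,lo,hi):
    m=np.zeros(im.shape[:2],np.uint8);m[y0:y1,x0:x1]=cv2.inRange(hsv,lo,hi)[y0:y1,x0:x1]
    c=max(cv2.findContours(m,0,1)[0],key=cv2.contourArea)[:,0]
    W=np.array([ray(p,q,z)[:2] for q in c]).astype(np.float32)*1000
    print(cv2.minAreaRect(W), c.min(0),c.max(0))
print(hsv[216,274],hsv[236,350],hsv[228,350],hsv[225,265])
rect(250,200,300,232,.04,(10,40,150),(40,200,255))
rect(325,205,435,265,.044,(8,40,120),(40,255,255))
def fit(x,y):
    pass
E
```

```text
[ 24  98 252] [ 19 139 241] [ 22 130 251] [  9 130  94]
((483.9899597167969, 89.32257080078125), (38.200721740722656, 75.53380584716797), 5.237442970275879) [259 208] [287 223]
((448.1174011230469, -194.53842163085938), (140.47943115234375, 252.20497131347656), 0.7736890912055969) [332 205] [427 259]
```

View pics/c1.png

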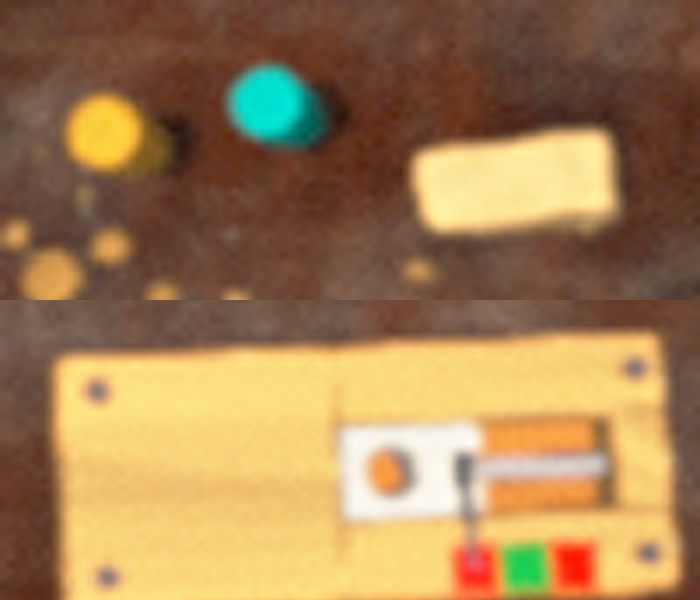

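Crop: brass pin top centre is at (215,208.9) and the turquoise one at (238,205). The cork block matches, centred near (274,216). The jig's socket is at ≈(385.4,234.1), with the pointer at the red end near (397,248). Next is the geometry.

```bash
python3 - <<'E'
from h import *
np.set_printoptions(precision=4,suppress=True)
p=shot('top')
B=lambda u,v,z:ray(p,((330+(u+.5)/7-.5),205+(v-260+.5)/7-.5),z)
s=[B(*q,.044) for q in((97,390),(635,367),(107,577),(648,552))]
for x in s: print(x)
ang=lambda a:np.degrees(np.arctan2(a[1],a[0]))
print('jig x dir',ang(s[1]-s[0]),ang(s[3]-s[2]),'centre',sum(s)/4)
print('y dir',ang(s[0]-s[2]),ang(s[1]-s[3]))
print('sock',B(388,471,.042),'green',B(526,568,.045),'ptr',B(472,565,.049))
print('pin',ray(p,(215,208.9),.07),'turq',ray(p,(238,204.8),.07))
T=p['world_to_cam'];print('cam',-T[:3,:3].T@T[:3,3])
# side: pin
q=shot('side');im=q['img'];cv2.imwrite('pics/s.png',im[:,:,::-1])
h=cv2.cvtColor(im,cv2.COLOR_RGB2HSV)
m=cv2.inRange(h,(15,150,80),(30,255,255));m[:260]=0;m[300:]=0;m[:,:315]=0;m[:,345:]=0
c=max(cv2.findContours(m,0,1)[0],key=cv2.contourArea)
print(cv2.boundingRect(c)); print([ (px(q,(x,y,z))) for x,y,z in((.495,.238,0),(.495,.238,.07))])
E
```

```text
[ 0.4687 -0.0987  0.044 ]
[ 0.4834 -0.3035  0.044 ]
[ 0.3985 -0.1037  0.044 ]
[ 0.4135 -0.3077  0.044 ]
jig x dir -85.90538076011224 -85.77853320970351 centre [ 0.441  -0.2034  0.044 ]
y dir 4.096219836787752 3.3653463767074068
sock [ 0.4413 -0.2098  0.042 ] green [ 0.4062 -0.2613  0.045 ] ptr [ 0.4067 -0.24    0.049 ]
pin [0.4939 0.2367 0.07  ] turq [0.5063 0.178  0.07  ]
cam [ 0.387  -0.0232  1.0129]
(324, 270, 12, 24)
[array([330., 290.]), array([330., 273.])]
```

```bash
cat >> h.py <<'E'
def go(x,y,z,a=4.1,o=None):
    """tool-frame shift (mm) and turn (deg) to TCP x,y,z with closing axis at angle a (deg), pointing down"""
    o=o or robot.get_obs()
    M=R.from_quat(o['tool_rot']); t=np.radians(a)
    Y=np.array([np.cos(t),np.sin(t),0]);Z=np.array([0,0,-1.]);X=np.cross(Y,Z)
    G=R.from_matrix(np.c_[X,Y,Z])
    print((M.inv().apply(np.array([x,y,z])-o['position'])*1000).round(1),np.degrees((M.inv()*G).as_rotvec()).round(2))
E
python3 - <<'E'
from h import *
go(.233,.58,.4); go(.494,.237,.4);go(.494,.237,.16)
E
```

```text
[ 5.000e-01  1.000e-01 -1.554e+02] [ 0.   -0.   63.97]
[-369.8 -220.6 -155.4] [ 0.   -0.   63.97]
[-369.8 -220.6   84.6] [ 0.   -0.   63.97]
```

Request:
move_arm:
  series: "0 0 -150 0 0 0; 0 0 -150 0 0 0; 0 0 -150 0 0 0; 0 0 -150 0 0 0; -370 -220 -150 0 0 64; -370 -220 -150 0 0 64; -370 -220 -150 0 0 64; -370 -220 -150 0 0 64"
  jaw: 1
  newtons: 20

```text
time: 1.82
position: [0.3349, 0.4459, 0.3949]
tool_rot: [0.429, 0.903, 0.0, 0.0]
ft_force: [1.3, -0.2, -0.6]
grip_width: 0.0867
grip_force: 0.0
```

```bash
python3 - <<'E'
from h import *
o=robot.get_obs();print(o['time'],o['position'])
go(.494,.237,.395);go(.494,.237,.15)
E
```

```text
1.8167 [0.334873   0.44591076 0.39490495]
[-2.625e+02 -8.500e+00 -1.000e-01] [ 5.000e-02 -1.000e-02  3.505e+01]
[-262.4   -8.7  244.9] [ 5.000e-02 -1.000e-02  3.505e+01]
```

Request:
move_arm:
  series: "-262 -9 0 0 0 35; -262 -9 0 0 0 35; -262 -9 0 0 0 35; -262 -9 0 0 0 35; -262 -9 245 0 0 35; -262 -9 245 0 0 35; -262 -9 245 0 0 35; -262 -9 245 0 0 35"

```text
time: 2.48
position: [0.4732, 0.2659, 0.2383]
tool_rot: [0.68, 0.734, 0.001, 0.0]
ft_force: [0.7, 0.1, -1.3]
grip_width: 0.0869
grip_force: 0.0
```

```bash
python3 - <<'E'
from h import *
o=robot.get_obs();print(o['time'],o['position'])
go(.494,.237,.15);go(.494,.237,.061)
E
```

```text
2.4833 [0.47323664 0.26594822 0.23832639]
[-30.5  18.3  88.3] [ 0.1  -0.03  0.28]
[-30.5  18.2 177.3] [ 0.1  -0.03  0.28]
```

Request:
move_arm:
  series: "-30 18 70 0 0 0; -30 18 100 0 0 0; -30 18 100 0 0 0; -30 18 100 0 0 0; -30 18 100 0 0 0"

```text
time: 2.9
position: [0.4925, 0.238, 0.1385]
tool_rot: [0.68, 0.734, -0.001, -0.001]
ft_force: [0.2, 0.0, -0.3]
grip_width: 0.0869
grip_force: 0.0
```

```bash
python3 - <<'E'
from h import *
np.set_printoptions(precision=4,suppress=True)
o=robot.get_obs();print(o['time'],o['position'])
q=shot('side')
for d in robot.tip_of(q,'stop_pin'):print(d['p'],np.array(d['xyz']))
p=shot('top','t1.png')
for d in robot.tip_of(p,'stop_pin'):print(d['p'],np.array(d['xyz']))
go(.494,.237,.061)
cv2.imwrite('pics/s1.png',cv2.resize(q['img'][200:330,270:430,::-1],None,fx=5,fy=4.6))
E
```

```text
2.9 [0.4925 0.238  0.1385]
0.6 [0.5084 0.181  0.0039]
0.47 [ 0.4948  0.2384 -0.0026]
0.67 [0.5091 0.1815 0.0031]
0.44 [0.6957 0.0424 0.0033]
0.4 [ 0.4931  0.2369 -0.0006]
[-2.3 -0.6 80.5] [ 0.26 -0.05  0.37]
```

View pics/s1.png

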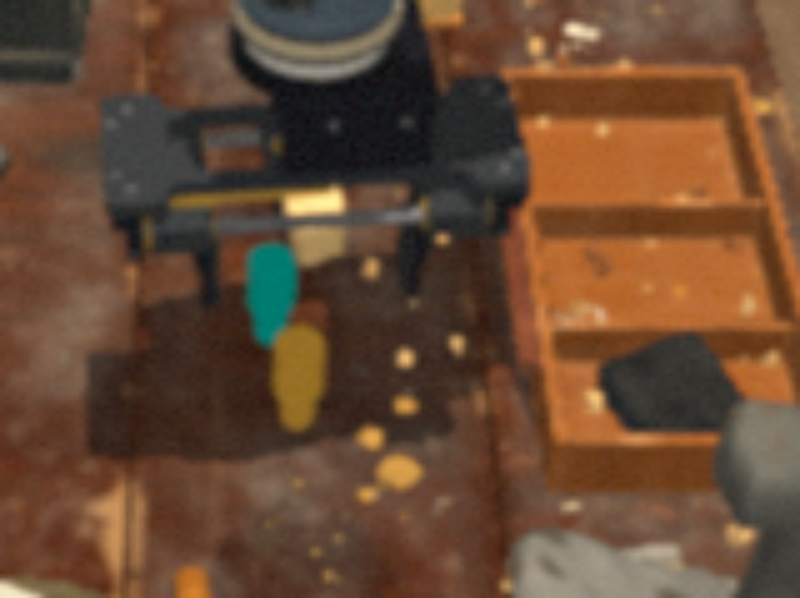

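The side view shows the brass pin (≈(300,375) in the crop) centred between the open fingers, with the turquoise one behind it at (272,290) and clear of them. I'll descend now.

Request:
move_arm:
  series: "-1 0 35 0 0 0; -1 0 65 0 0 0; -1 0 78 0 0 0; -1 0 78 0 0 0; -1 0 78 0 0 0"

```text
time: 3.52
position: [0.4934, 0.2379, 0.0622]
tool_rot: [0.679, 0.734, 0.001, 0.0]
ft_force: [-0.4, 0.5, 0.9]
grip_width: 0.0871
grip_force: 0.0
```

Request:
move_arm:
  series: "0 0 0 0 0 0; 0 0 0 0 0 0; 0 0 0 0 0 0; 0 0 0 0 0 0; 0 0 0 0 0 0; 0 0 0 0 0 0; 0 0 0 0 0 0; 0 0 0 0 0 0"
  jaw: 0
  newtons: 25

```text
time: 4.18
position: [0.493, 0.2373, 0.0613]
tool_rot: [0.679, 0.734, -0.0, -0.0]
ft_force: [-0.9, -0.1, 1.3]
grip_width: 0.0412
grip_force: 0.0
```

Request:
move_arm:
  series: "0 0 0 0 0 0; 0 0 0 0 0 0; 0 0 0 0 0 0; 0 0 0 0 0 0; 0 0 0 0 0 0"

```text
time: 4.6
position: [0.4929, 0.2373, 0.0612]
tool_rot: [0.679, 0.734, -0.0, -0.0]
ft_force: [0.1, 0.1, 0.2]
grip_width: 0.0257
grip_force: 24.2
```

Request:
move_arm:
  series: "0 0 -40 0 0 0; 0 0 -80 0 0 0; 0 0 -120 0 0 0; 0 0 -130 0 0 0; 0 0 -130 0 0 0"

```text
time: 5.02
position: [0.4951, 0.238, 0.1946]
tool_rot: [0.679, 0.734, 0.003, 0.002]
ft_force: [0.9, -0.1, -1.4]
grip_width: 0.026
grip_force: 24.2
```

```bash
python3 - <<'E'
from h import *
o=robot.get_obs();print(o['time'],o['position'],o['ft_force'],o['grip_width'],o['grip_force'])
go(.4417,-.210,.191)
E
```

```text
5.0167 [0.49509841 0.23796838 0.19457916] [ 0.85827269 -0.07375455 -1.35701758] 0.02598105749140244 24.208082617842592
[-442.5  -87.8    2.3] [ 0.45 -0.08  0.32]
```

Request:
move_arm:
  series: "-440 -86 0 0 0 0; -440 -86 0 0 0 0; -440 -86 0 0 0 0; -440 -86 0 0 0 0; -440 -86 0 0 0 0; -440 -86 0 0 0 0; -440 -86 0 0 0 0; -440 -86 0 0 0 0"

```text
time: 5.68
position: [0.4522, -0.0949, 0.1893]
tool_rot: [0.679, 0.734, -0.001, -0.002]
ft_force: [0.9, 0.2, -1.0]
grip_width: 0.0255
grip_force: 24.2
```

Request:
move_arm:
  series: "-110 -22 0 0 0 0; -110 -22 0 0 0 0; -110 -22 0 0 0 0; -110 -22 0 0 0 0; -110 -22 0 0 0 0; -110 -22 0 0 0 0"

```text
time: 6.18
position: [0.4395, -0.2038, 0.1896]
tool_rot: [0.68, 0.734, 0.0, -0.003]
ft_force: [-0.1, 1.0, -2.0]
grip_width: 0.0256
grip_force: 24.2
```

```bash
python3 - <<'E'
from h import *
o=robot.get_obs();print(o['time'],o['position'],o['ft_force'],o['grip_width'],o['grip_force'])
go(.4417,-.210,.13)
E
```

```text
6.1833 [ 0.43950343 -0.20375045  0.18959684] [-0.1327543   1.0367334  -1.97707968] 0.025577068859438463 24.211828565457836
[-6.6  1.9 59.6] [-0.2  -0.21  0.28]
```

Request:
move_arm:
  series: "-6.5 2 35 0 0 0; -6.5 2 60 0 0 0; -6.5 2 72 0 0 0; -6.5 2 72 0 0 0; -6.5 2 72 0 0 0; -6.5 2 72 0 0 0"

```text
time: 6.68
position: [0.4439, -0.2105, 0.1197]
tool_rot: [0.679, 0.734, 0.0, 0.0]
ft_force: [0.3, -0.0, -1.4]
grip_width: 0.0257
grip_force: 24.2
```

```bash
python3 - <<'E'
from h import *
np.set_printoptions(precision=4,suppress=True)
o=robot.get_obs();print(o['time'],o['position'],o['ft_force'])
q=shot('side')
for n in('stop_pin','socket','green_band'):
  for d in robot.tip_of(q,n)[:3]:print(n,d['p'],np.array(d['xyz']),px(q,d['xyz']))
print(px(q,(.4417,-.210,.042)),px(q,(.4417,-.210,.054)))
cv2.imwrite('pics/s2.png',cv2.resize(q['img'][110:230,290:400,::-1],None,fx=5,fy=5,interpolation=cv2.INTER_CUBIC))
go(.4417,-.21,.115)
E
```

```text
6.6833 [ 0.4439 -0.2105  0.1197] [ 0.3331 -0.0493 -1.3987]
stop_pin 0.52 [0.5074 0.184  0.0039] [325. 273.]
stop_pin 0.42 [ 0.4468 -0.2096  0.0583] [341. 167.]
socket 0.59 [ 0.4421 -0.211   0.042 ] [342. 171.]
green_band 0.62 [ 0.4081 -0.2588  0.0403] [352. 163.]
[343. 171.] [343. 168.]
[ 1.7 -2.2  5.3] [0.09 0.09 0.35]
```

View pics/s2.png

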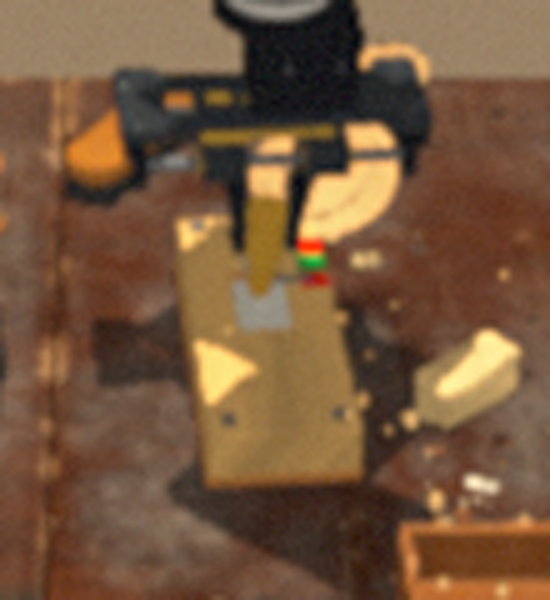

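The side crop shows the pin tip at (262,292), centred over the grey carriage plate, with the pin vertical. I'll correct 2 mm and lower gently.

Request:
move_arm:
  series: "1 -2 5 0 0 0; 1 -2 10 0 0 0; 1 -2 15 0 0 0; 1 -2 20 0 0 0; 1 -2 24 0 0 0; 1 -2 24 0 0 0"

```text
time: 7.38
position: [0.441, -0.2106, 0.0942]
tool_rot: [0.679, 0.734, -0.0, -0.001]
ft_force: [-0.7, -0.2, -2.9]
grip_width: 0.0258
grip_force: 24.2
```

```bash
python3 - <<'E'
from h import *
o=robot.get_obs();print(o['time'],o['position'],o['ft_force'],o['moment'])
go(.4417,-.21,.073)
E
```

```text
7.3833 [ 0.44102828 -0.21059378  0.09424243] [-0.74729592 -0.24250639 -2.86449064] [-0.21504556  0.16884923 -0.05125567]
[ 0.5  0.7 21.2] [-0.07 -0.04  0.32]
```

Request:
move_arm:
  series: "0 0 4 0 0 0; 0 0 8 0 0 0; 0 0 12 0 0 0; 0 0 16 0 0 0; 0 0 19 0 0 0; 0 0 19 0 0 0"

```text
time: 7.88
position: [0.4413, -0.2106, 0.0756]
tool_rot: [0.679, 0.734, -0.0, -0.0]
ft_force: [-0.5, -1.0, -2.5]
grip_width: 0.0254
grip_force: 24.3
```

Request:
move_arm:
  series: "0 0 1 0 0 0; 0 0 1 0 0 0; 0 0 1 0 0 0; 0 0 1 0 0 0; 0 0 1 0 0 0; 0 0 1 0 0 0; 0 0 1 0 0 0; 0 0 1 0 0 0"
  jaw: 0.8

```text
time: 8.55
position: [0.4414, -0.2106, 0.0753]
tool_rot: [0.679, 0.734, 0.0, 0.0]
ft_force: [-0.2, -0.8, -0.2]
grip_width: 0.0671
grip_force: 0.0
```

Request:
move_arm:
  series: "0 0 -40 0 0 0; 0 0 -80 0 0 0; 0 0 -110 0 0 0; 0 0 -110 0 0 0"

```text
time: 8.88
position: [0.4444, -0.2127, 0.1904]
tool_rot: [0.679, 0.734, 0.0, 0.006]
ft_force: [2.3, 0.3, -0.6]
grip_width: 0.0692
grip_force: 0.0
```

```bash
python3 - <<'E'
from h import *
o=robot.get_obs();print(o['time'],o['position'],o['grip_width'])
go(.4855,.0895,.18,5.2)
E
```

```text
8.8833 [ 0.4443548  -0.21270955  0.19036537] 0.06922054989906773
[298.2  64.3   8.6] [ 0.48  0.45 -0.77]
```

Request:
move_arm:
  series: "297 64 8 0 0 -1; 297 64 8 0 0 -1; 297 64 8 0 0 -1; 297 64 8 0 0 -1; 297 64 8 0 0 -1; 297 64 8 0 0 -1; 297 64 8 0 0 -1; 297 64 8 0 0 -1"
  jaw: 1

```text
time: 9.55
position: [0.4817, 0.0953, 0.1767]
tool_rot: [0.671, 0.741, 0.0, -0.001]
ft_force: [0.5, 0.4, 0.3]
grip_width: 0.0869
grip_force: 0.0
```

Request:
move_arm:
  series: "0 0 0 0 0 0; 0 0 0 0 0 0; 0 0 0 0 0 0; 0 0 0 0 0 0"

```text
time: 9.88
position: [0.4822, 0.0893, 0.1771]
tool_rot: [0.674, 0.739, -0.0, -0.0]
ft_force: [-0.7, -0.5, 1.0]
grip_width: 0.0869
grip_force: 0.0
```

```bash
python3 - <<'E'
from h import *
np.set_printoptions(precision=4,suppress=True)
o=robot.get_obs();print(o['time'],o['position'],o['grip_width'])
go(.485,.0893,.028,5.2)
q=shot('side');p=shot('top')
cv2.imwrite('pics/s3.png',np.hstack([cv2.resize(q['img'][130:200,300:380,::-1],None,fx=5,fy=5,interpolation=cv2.INTER_CUBIC),cv2.resize(p['img'][205:275,355:435,::-1],None,fx=5,fy=5,interpolation=cv2.INTER_CUBIC)]))
for s in(q,p):
 for n in('cork_block','stop_pin','green_band','socket'):
  for d in robot.tip_of(s,n)[:4]:print(n,round(d['p'],2),np.array(d['xyz']))
E
```

```text
9.8833 [0.4822 0.0893 0.1771] 0.08692994035927136
[ -0.2   2.9 149.1] [-0.03  0.01  0.12]
cork_block 0.83 [0.4875 0.0913 0.0012]
cork_block 0.47 [ 0.3083 -0.1657 -0.0015]
stop_pin 0.7 [0.5076 0.1808 0.0039]
socket 0.63 [ 0.4835  0.0891 -0.0001]
socket 0.2 [0.6982 0.0432 0.0007]
cork_block 0.83 [ 0.3095 -0.1649 -0.0013]
cork_block 0.67 [0.484  0.0924 0.0002]
cork_block 0.6 [ 0.4401 -0.2015 -0.0004]
stop_pin 0.5 [ 0.4423 -0.2113  0.0104]
green_band 0.85 [ 0.4077 -0.2651  0.0455]
socket 0.57 [ 0.4426 -0.2098  0.0425]
```

View pics/s3.png

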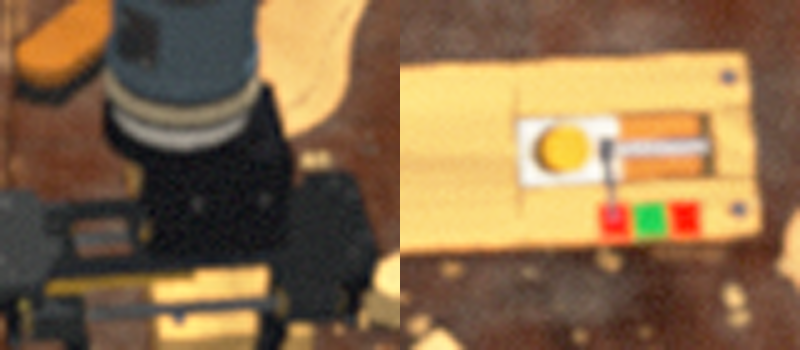

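The top crop shows the pin seated in the carriage at (560,146), and the network puts its origin at z≈0.01. The carriage is still at rest. Next I'll descend on the cork block.

Request:
move_arm:
  series: "0 3 40 0 0 0; 0 3 80 0 0 0; 0 3 115 0 0 0; 0 3 138 0 0 0; 0 3 149 0 0 0; 0 3 149 0 0 0; 0 3 149 0 0 0"

```text
time: 10.97
position: [0.4855, 0.0908, 0.0283]
tool_rot: [0.673, 0.74, -0.0, -0.0]
ft_force: [-0.3, 0.6, 0.7]
grip_width: 0.087
grip_force: 0.0
```

Request:
move_arm:
  series: "0 0 0 0 0 0; 0 0 0 0 0 0; 0 0 0 0 0 0; 0 0 0 0 0 0; 0 0 0 0 0 0; 0 0 0 0 0 0; 0 0 0 0 0 0; 0 0 0 0 0 0"
  jaw: 0
  newtons: 30

```text
time: 11.63
position: [0.4853, 0.0907, 0.0283]
tool_rot: [0.673, 0.74, 0.0, 0.0]
ft_force: [0.0, 0.7, 0.0]
grip_width: 0.0416
grip_force: 0.0
```

Request:
move_arm:
  series: "0 0 0 0 0 0; 0 0 0 0 0 0; 0 0 0 0 0 0; 0 0 0 0 0 0"

```text
time: 11.97
position: [0.4852, 0.0908, 0.0282]
tool_rot: [0.673, 0.74, -0.0, -0.0]
ft_force: [0.1, 1.1, 1.4]
grip_width: 0.0335
grip_force: 28.8
```

```bash
python3 - <<'E'
from h import *
o=robot.get_obs();print(o['time'],o['position'],o['grip_width'],o['grip_force'])
go(.438,-.13,.18)
E
```

```text
11.9667 [0.48524592 0.0907606  0.02824039] 0.03346352229945996 28.845264991832664
[-215.3  -67.9 -151.8] [-0.01 -0.    1.32]
```

Request:
move_arm:
  series: "0 0 -40 0 0 0; 0 0 -80 0 0 0; 0 0 -120 0 0 0; -213 -68 -125 0 0 1.3; -213 -68 -125 0 0 1.3; -213 -68 -125 0 0 1.3; -213 -68 -125 0 0 1.3; -213 -68 -125 0 0 1.3"

```text
time: 12.63
position: [0.4401, -0.1141, 0.153]
tool_rot: [0.681, 0.732, 0.0, -0.0]
ft_force: [1.0, -0.8, -1.3]
grip_width: 0.0339
grip_force: 28.9
```

```bash
python3 - <<'E'
from h import *
o=robot.get_obs();print(o['time'],o['position'],o['grip_width'],o['grip_force'])
go(.4362,-.137,.15); go(.4362,-.137,.082)
E
```

```text
12.6333 [ 0.44010237 -0.11414753  0.15301452] 0.033892461056816814 28.91544592406717
[-22.5  -5.6   3. ] [-0.   -0.    0.07]
[-22.5  -5.6  71. ] [-0.   -0.    0.07]
```

Request:
move_arm:
  series: "-14 -4 0 0 0 0; -14 -4 0 0 0 0; -14 -4 25 0 0 0; -14 -4 50 0 0 0; -14 -4 60 0 0 0; -14 -4 60 0 0 0"

```text
time: 13.13
position: [0.4363, -0.1251, 0.0908]
tool_rot: [0.681, 0.732, -0.001, -0.003]
ft_force: [0.2, -0.5, -0.9]
grip_width: 0.0337
grip_force: 28.9
```

```bash
python3 - <<'E'
from h import *
np.set_printoptions(precision=4,suppress=True)
o=robot.get_obs();print(o['time'],o['position'],o['ft_force'])
go(.4362,-.137,.0722)
q=shot('side');p=shot('top')
cv2.imwrite('pics/s4.png',np.hstack([cv2.resize(q['img'][130:210,310:390,::-1],None,fx=5,fy=5,interpolation=cv2.INTER_CUBIC),cv2.resize(p['img'][200:280,340:420,::-1],None,fx=5,fy=5,interpolation=cv2.INTER_CUBIC)]))
for s in(q,p):
 for n in('cork_block','stop_pin'):
  for d in robot.tip_of(s,n)[:4]:print(n,round(d['p'],2),np.array(d['xyz']))
E
```

```text
13.1333 [ 0.4363 -0.1251  0.0908] [ 0.2004 -0.4711 -0.9393]
[-11.9  -0.8  18.6] [-0.29 -0.21  0.05]
cork_block 0.72 [ 0.435  -0.1261  0.0616]
cork_block 0.67 [ 0.3055 -0.1659 -0.0013]
stop_pin 0.62 [0.5076 0.1806 0.0052]
stop_pin 0.17 [ 0.4106 -0.2584  0.0439]
```

View pics/s4.png

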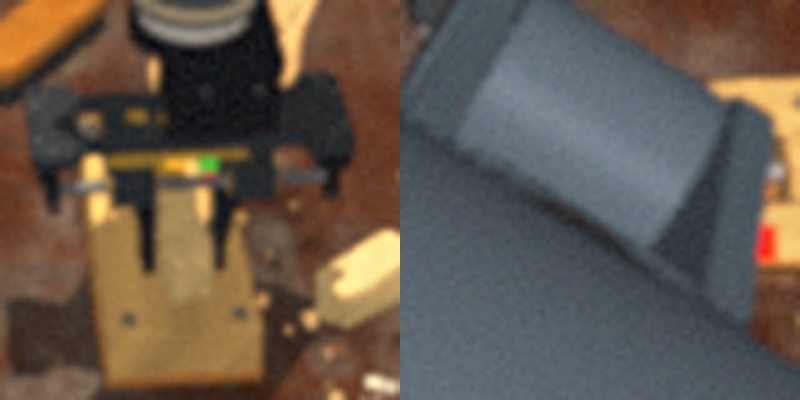

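The side view shows the block held square over the bed, centred between the screws. In the top view the arm hides it. I'll lower it to the bed.

Request:
move_arm:
  series: "0 -0.8 6 0 0 0; 0 -0.8 11 0 0 0; 0 -0.8 15 0 0 0; 0 -0.8 17 0 0 0; 0 -0.8 17 0 0 0; 0 -0.8 17 0 0 0"

```text
time: 13.93
position: [0.4371, -0.1271, 0.0756]
tool_rot: [0.681, 0.732, -0.0, -0.0]
ft_force: [0.1, 0.8, -1.5]
grip_width: 0.0338
grip_force: 28.9
```

Request:
move_arm:
  series: "0 0 0.5 0 0 0; 0 0 0.5 0 0 0; 0 0 1 0 0 0; 0 0 1 0 0 0"

```text
time: 14.27
position: [0.4373, -0.1271, 0.075]
tool_rot: [0.681, 0.732, 0.0, 0.0]
ft_force: [-0.7, -0.5, -1.0]
grip_width: 0.0338
grip_force: 28.9
```

Request:
move_arm:
  series: "0 -1.8 0.7 0 0 0; 0 -1.8 1.4 0 0 0; 0 -1.8 2.1 0 0 0; 0 -1.8 2.5 0 0 0; 0 -1.8 2.5 0 0 0"

```text
time: 14.68
position: [0.4354, -0.1272, 0.0723]
tool_rot: [0.681, 0.732, -0.0, -0.0]
ft_force: [-1.0, -0.3, -1.3]
grip_width: 0.0335
grip_force: 28.9
```

Request:
move_arm:
  series: "0 0 0.3 0 0 0; 0 0 0.6 0 0 0; 0 0 0.8 0 0 0; 0 0 0.8 0 0 0"

```text
time: 15.02
position: [0.4354, -0.1273, 0.0722]
tool_rot: [0.681, 0.732, -0.0, 0.0]
ft_force: [-1.5, 0.2, 5.8]
grip_width: 0.0337
grip_force: 28.7
```

```bash
python3 - <<'E'
from h import *
np.set_printoptions(precision=4,suppress=True)
o=robot.get_obs();print(o['time'],o['position'],o['ft_force'],o['moment'])
go(.4376,-.157,.0722)
E
```

```text
15.0167 [ 0.4354 -0.1273  0.0722] [-1.5488  0.1535  5.8294] [-0.1614  0.2559 -0.0066]
[-29.8   0.1  -0. ] [0.01 0.02 0.02]
```

The block is on the bed with about 6 N down. Next I ease off a little and slide toward the pin.

Request:
move_arm:
  series: "-5 0 -0.4 0 0 0; -10 0 -0.4 0 0 0; -15 0 -0.4 0 0 0; -20 0 -0.4 0 0 0; -24 0 -0.4 0 0 0; -28 0 -0.4 0 0 0; -28 0 -0.4 0 0 0; -28 0 -0.4 0 0 0"

```text
time: 15.68
position: [0.437, -0.1555, 0.0722]
tool_rot: [0.681, 0.732, -0.0, -0.001]
ft_force: [-1.0, 1.8, 5.7]
grip_width: 0.0337
grip_force: 28.8
```

Request:
move_arm:
  series: "-2 0 0 0 0 0; -4 0 0 0 0 0; -6 0 0 0 0 0; -8 0 0 0 0 0; -8 0 0 0 0 0; -8 0 0 0 0 0"

```text
time: 16.18
position: [0.4371, -0.1623, 0.0722]
tool_rot: [0.682, 0.732, 0.0, -0.001]
ft_force: [-1.8, 5.1, 5.6]
grip_width: 0.0337
grip_force: 28.8
```

```bash
python3 - <<'E'
from h import *
np.set_printoptions(precision=4,suppress=True)
o=robot.get_obs();print(o['time'],o['position'],o['ft_force'],o['moment'])
E
```

```text
16.1833 [ 0.4371 -0.1623  0.0722] [-1.8478  5.0607  5.5551] [ 0.7413  0.2208 -0.0484]
```

Request:
move_arm:
  series: "-2 0.5 0 0 0 0; -4 0.5 0 0 0 0; -6 0.5 0 0 0 0; -8 0.5 0 0 0 0; -10 0.5 0 0 0 0; -12 0.5 0 0 0 0; -13 0.5 0 0 0 0; -13 0.5 0 0 0 0"

```text
time: 16.85
position: [0.4374, -0.1734, 0.0722]
tool_rot: [0.682, 0.732, 0.001, -0.003]
ft_force: [0.1, 10.1, 9.4]
grip_width: 0.0337
grip_force: 28.7
```

```bash
python3 - <<'E'
from h import *
np.set_printoptions(precision=4,suppress=True)
o=robot.get_obs();print(o['time'],o['position'],o['ft_force'],o['moment'],o['grip_width'])
go(.4386,-.178,.0722)
q=shot('side');p=shot('top')
cv2.imwrite('pics/s5.png',np.hstack([cv2.resize(q['img'][140:190,315:375,::-1],None,fx=6.6,fy=10,interpolation=cv2.INTER_CUBIC),cv2.resize(p['img'][215:265,370:430,::-1],None,fx=6.6,fy=10,interpolation=cv2.INTER_CUBIC)]))
for s in(q,p):
 for n in('cork_block','stop_pin','socket','green_band'):
  for d in robot.tip_of(s,n)[:3]:print(n,round(d['p'],2),np.array(d['xyz']))
E
```

```text
16.85 [ 0.4374 -0.1734  0.0722] [ 0.0984 10.0663  9.4246] [1.5314 0.0603 0.063 ] 0.033738818038723195
[-4.7  0.8 -0.1] [-0.22 -0.33 -0.07]
cork_block 0.76 [ 0.3065 -0.1642 -0.0034]
cork_block 0.52 [ 0.435  -0.1742  0.042 ]
stop_pin 0.44 [0.5092 0.1792 0.0029]
green_band 0.9 [ 0.4077 -0.2623  0.0449]
```

View pics/s5.png

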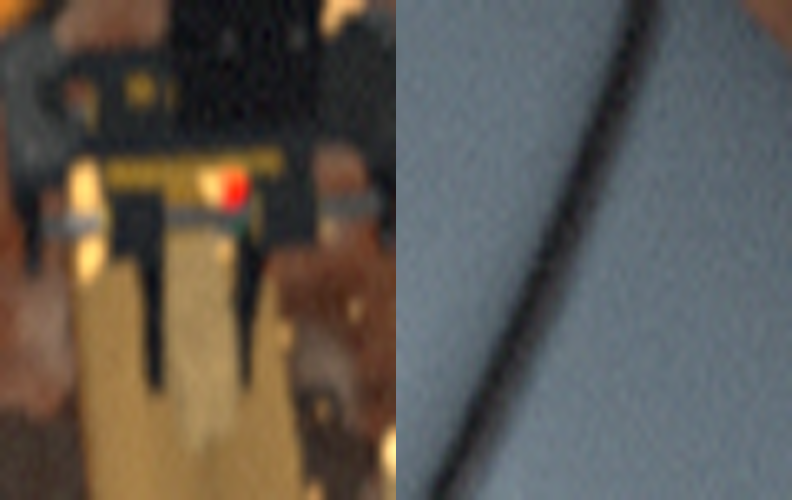

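The pointer is hidden from both cameras in this pose (side: only the far red at (232,185) shows; top: only the arm). Force and geometry agree on contact at y≈-0.160, so travel is about 13 mm. I'll advance the rest with less down force.

Request:
move_arm:
  series: "-1 0.5 -0.3 0 0 0; -2 1 -0.5 0 0 0; -3 1 -0.5 0 0 0; -4 1 -0.5 0 0 0; -5 1 -0.5 0 0 0; -5 1 -0.5 0 0 0; -5 1 -0.5 0 0 0"

```text
time: 17.93
position: [0.4384, -0.1782, 0.0722]
tool_rot: [0.682, 0.732, 0.0, -0.004]
ft_force: [-0.7, 9.5, 6.3]
grip_width: 0.0337
grip_force: 28.8
```

```bash
python3 - <<'E'
from h import *
np.set_printoptions(precision=4,suppress=True)
L=[]
for i in range(5):
    q=shot('side'); o=robot.get_obs(); L.append(np.r_[o['position'],o['ft_force']])
L=np.array(L);print(o['time'],L.mean(0),L.std(0)); go(.4392,-.18,.0722)
p=shot('top')
for s in(q,p):
 for n in('cork_block','stop_pin','socket','green_band','carriage'):
  for d in robot.tip_of(s,n)[:3] if n!='carriage' else robot.search_frame(s,n)[:3]:print(n,round(d['p'],2),np.array(d['xyz']),px(s,d['xyz']))
E
```

```text
18.1833 [ 0.4384 -0.1782  0.0722 -0.0481  8.7934  5.2541] [0.     0.     0.     0.286  0.5208 0.4693]
[-1.9  0.6  0. ] [-0.28 -0.36 -0.05]
cork_block 0.7 [ 0.31   -0.1678 -0.0039] [382. 190.]
cork_block 0.5 [ 0.4394 -0.1804  0.0421] [344. 177.]
socket 0.64 [ 0.6977  0.1773 -0.0016] [254. 273.]
green_band 0.82 [ 0.4087 -0.2624  0.0415] [352. 162.]
stop_pin 0.39 [0.5136 0.1795 0.0008] [243. 205.]
carriage 0.24 [ 0.6386 -0.3625  0.0602] [443. 162.]
```

Request:
move_arm:
  series: "-0.7 0.3 -0.2 0 0 0; -1.4 0.5 -0.3 0 0 0; -2 0.5 -0.3 0 0 0; -2 0.5 -0.3 0 0 0; -2 0.5 -0.3 0 0 0; -2 0.5 -0.3 0 0 0"

```text
time: 19.23
position: [0.4387, -0.1798, 0.0723]
tool_rot: [0.682, 0.732, 0.0, -0.004]
ft_force: [-0.9, 9.6, 3.6]
grip_width: 0.034
grip_force: 28.9
```

```bash
python3 - <<'E'
from h import *
np.set_printoptions(precision=4,suppress=True)
L=[]
for i in range(6):
    q=shot('side'); o=robot.get_obs(); L.append(np.r_[o['position'],o['ft_force']])
L=np.array(L);print(o['time'],L.mean(0),L.std(0)); go(.4392,-.18,.0722)
print([px(q,(.4417+.0715*(d-10)/1000-.0379,-.2100-.9974*(d-10)/1000-.0027,.047)) for d in (47,57,67)])
cv2.imwrite('pics/s6.png',cv2.resize(q['img'][145:185,325:370,::-1],None,fx=14,fy=14,interpolation=cv2.INTER_CUBIC))
E
```

```text
19.5333 [ 0.4387 -0.1798  0.0723 -0.8416  9.2746  4.2462] [0.     0.     0.     0.2448 0.5735 0.5988]
[-0.2  0.4  0.1] [-0.32 -0.39 -0.06]
[array([353., 163.]), array([352., 161.]), array([352., 159.])]
```

View pics/s6.png

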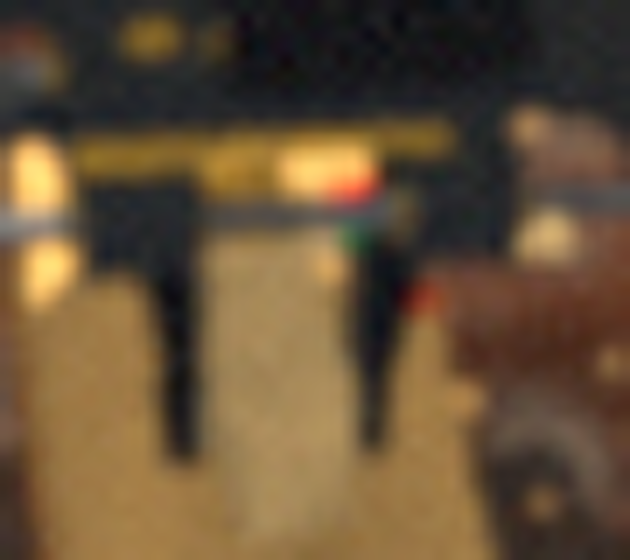

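The pointer is still hidden by the fingers; only bits of the red at (350,190) and (422,297) and the green at (355,237) show. I'll relieve the down force so that bed friction doesn't bias the force reading.

Request:
move_arm:
  series: "0 0.3 -0.3 0 0 0; 0 0.3 -0.5 0 0 0; 0 0.3 -0.5 0 0 0; 0 0.3 -0.5 0 0 0"

```text
time: 19.87
position: [0.439, -0.1799, 0.0727]
tool_rot: [0.682, 0.732, 0.0, -0.005]
ft_force: [-1.0, 8.0, 3.6]
grip_width: 0.0336
grip_force: 28.9
```

```bash
cat > m.py <<'E'
from h import *
np.set_printoptions(precision=4,suppress=True)
L=[]
for i in range(12):
    shot('top'); o=robot.get_obs(); L.append(np.r_[o['position'],o['ft_force'],o['moment']])
L=np.array(L);print(o['time'],L.mean(0),L.std(0)); go(.4392,-.18,.0722)
E
python3 m.py
```

```text
20.4667 [ 0.439  -0.1798  0.0727 -0.5901  8.8251  3.1011  1.3606  0.1706 -0.0274] [0.     0.     0.     0.3833 0.3347 0.3716 0.0297 0.0185 0.0319]
[-0.2  0.2  0.5] [-0.33 -0.4  -0.05]
```

Request:
move_arm:
  series: "-0.7 0 0.2 -0.1 -0.1 0; -1.4 0.2 0.3 -0.2 -0.2 0; -2 0.2 0.4 -0.3 -0.4 0; -2.2 0.2 0.4 -0.3 -0.4 0; -2.2 0.2 0.4 -0.3 -0.4 0; -2.2 0.2 0.4 -0.3 -0.4 0; -2.2 0.2 0.4 -0.3 -0.4 0"

```text
time: 21.05
position: [0.4389, -0.1815, 0.0723]
tool_rot: [0.682, 0.732, -0.0, -0.001]
ft_force: [-0.3, 9.6, 4.4]
grip_width: 0.0339
grip_force: 28.9
```

```bash
python3 m.py; python3 - <<'E'
from h import *
np.set_printoptions(precision=4,suppress=True)
q=shot('side')
for n in('cork_block','thread_spool','red_tin','heel_piece','stop_pin'):
  for d in robot.tip_of(q,n)[:2]:print(n,round(d['p'],2),np.array(d['xyz']))
im=q['img'];print(im[154:168,348:358].astype(int).tolist().__len__())
cv2.imwrite('pics/s7.png',cv2.resize(im[150:175,335:365,::-1],None,fx=24,fy=24,interpolation=cv2.INTER_NEAREST))
E
```

```text
21.65 [ 0.439  -0.1815  0.0723 -0.903  10.1689  4.5272  1.6024  0.1608 -0.0178] [0.     0.     0.     0.6035 0.3935 0.4825 0.0249 0.0298 0.0376]
[1.5 0.3 0.1] [-0.07 -0.06 -0.06]
cork_block 0.55 [ 0.3084 -0.1628 -0.0001]
cork_block 0.51 [ 0.4416 -0.1841  0.0427]
thread_spool 0.35 [ 0.6461 -0.3689  0.0004]
red_tin 0.62 [ 0.6949  0.1758 -0.0018]
heel_piece 0.61 [0.6964 0.0433 0.0028]
stop_pin 0.6 [0.509  0.1804 0.0038]
stop_pin 0.22 [ 0.4072 -0.2597  0.0419]
14
```

View pics/s7.png

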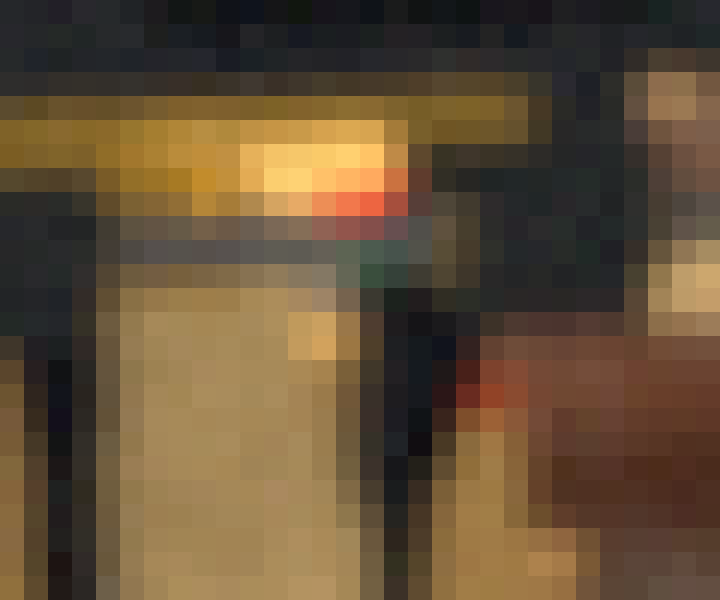

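The crop shows a greyish spot at (325,290), full-image pixel ≈(348.5,161.8), on the rail just below the rod. That's probably the pointer, so I'll compare it with projections for different travels.

```bash
python3 - <<'E'
from h import *
np.set_printoptions(precision=2,suppress=True)
q=shot('side')
ex=np.array([.0715,-.9974,0]);ey=np.array([.9974,.0715,0]);S=np.array([.4415,-.2104,0])
def pp(X):
    c=q['world_to_cam']@np.r_[X,1]; u=q['mtx']@c[:3]; return u[:2]/u[2]
for t in(12,16,20,24,28):
    print(t,[pp(S+ex*(27+t)/1000+ey*y/1000+[0,0,.048]) for y in(-20,-26,-32,-38)])
print('band bounds',[pp(S+ex*(x-10)/1000-ey*.030+[0,0,.045]) for x in(37,47,57,67,77)])
E
```

```text
12 [array([347.2 , 162.39]), array([348.96, 162.31]), array([350.73, 162.23]), array([352.49, 162.15])]
16 [array([347.05, 161.68]), array([348.81, 161.6 ]), array([350.57, 161.52]), array([352.33, 161.44])]
20 [array([346.9 , 160.98]), array([348.66, 160.9 ]), array([350.41, 160.82]), array([352.17, 160.74])]
24 [array([346.75, 160.27]), array([348.51, 160.19]), array([350.26, 160.11]), array([352.01, 160.03])]
28 [array([346.61, 159.57]), array([348.36, 159.49]), array([350.1 , 159.41]), array([351.85, 159.33])]
band bounds [array([350.56, 165.12]), array([350.17, 163.33]), array([349.78, 161.55]), array([349.4, 159.8]), array([349.02, 158.06])]
```

```bash
python3 - <<'E'
from h import *
A=np.mean([shot('side')['img'][158:167,345:352].astype(float) for _ in range(10)],0).round().astype(int)
for r in range(9): print(158+r,' '.join('%3d,%3d,%3d'%tuple(c) for c in A[r]))
o=robot.get_obs();print(o['time'],o['position'],o['ft_force'])
E
```

```text
158 177,136, 76 212,165, 96 231,171,102 237,143, 86 242,120, 73 237,105, 69 165, 79, 61
159 108, 96, 80 124,108, 87 134,110, 88 143, 95, 81 146, 85, 77 135, 83, 78 104, 80, 81
160  90, 86, 81  94, 90, 84  95, 91, 85 102, 96, 88  92, 97, 83  77, 93, 80  73, 84, 78
161 135,114, 80 144,120, 88 136,119, 96 131,120,101 100,102, 83  61, 80, 63  49, 64, 53
162 165,135, 85 171,140, 92 167,138, 99 158,132, 99 116,100, 78  58, 57, 47  30, 34, 33
163 167,138, 89 173,141, 90 193,153, 94 205,160, 97 155,121, 75  78, 62, 45  28, 25, 29
164 165,137, 88 171,140, 90 195,155, 92 209,162, 94 158,121, 70  78, 62, 44  31, 28, 32
165 167,138, 90 167,137, 89 170,137, 85 167,131, 77 123, 96, 58  63, 52, 40  28, 28, 32
166 167,138, 89 167,137, 90 164,133, 84 153,121, 74 110, 87, 55  56, 47, 39  29, 29, 31
22.5 [ 0.43896609 -0.18147569  0.07230816] [-1.07941386  8.98012742  3.42593519]
```

Vision (≈16–20 mm), force (≈17–20 mm) and geometry (≈20–21 mm) agree on about 18–19 mm. I'll push 1 mm more and hold.

Request:
move_arm:
  series: "-0.5 0 0 0 0 0; -1 0 0 0 0 0; -1 0 0 0 0 0; -1 0 0 0 0 0; -1 0 0 0 0 0; -1 0 0 0 0 0"

```text
time: 23.0
position: [0.439, -0.1824, 0.0723]
tool_rot: [0.682, 0.732, -0.0, -0.001]
ft_force: [-0.2, 10.4, 4.4]
grip_width: 0.0334
grip_force: 28.9
```

```bash
python3 m.py; python3 -c "
from rig import robot
print(robot.hand_in())"
```

```text
23.6 [ 0.439  -0.1824  0.0723 -0.888  10.2677  4.3906  1.617   0.1719 -0.0048] [0.     0.     0.     0.5612 0.5903 0.7151 0.0275 0.0358 0.0334]
[2.4 0.4 0.1] [-0.08 -0.06 -0.06]
the job is handed in; nothing more can be done
None
```

I dropped the brass pin into the socket and handed in with the cork block on the bed, held against the pin with a steady push of about 10 N. The pointer was hidden from both cameras, so its place mid-band (about 20 mm of travel, give or take 3 mm) comes from force and geometry and was not seen directly; the spool, tin and heel piece were not touched.

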